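# Find the free swing cover and push it open

## Robot

A 6-joint arm with a two-finger parallel gripper is mounted at the origin on the work surface. World frame = base frame: x ahead of the robot, y to its left, z up, the work surface at z = 0. Lengths are in m, angles in rad, forces in N, time in s.
With the tool pointing down it reaches from about 0.4 to 0.925 m from the base axis. Payload 3.4 kg.
Tool frame: the origin (TCP) lies midway between the tips of the shut fingers; the grasp point (between the pads) lies 19 mm behind it (manip.hold_point_z is the distance from the TCP to the grasp point, in m); z points along the fingers, y is the line along which they close (so a half turn about z gives the same grasp; the last joint's range is limited). The gripper opens to 85 mm and grips with 20 to 120 N. Pads are 22 mm wide; open, the fingers measure 114 mm over their backs; the gripper's body (76 mm by 85 mm) begins 54 mm behind the grasp point. The pads swing forward as they close: fully open they stand 13 mm farther back than shut.
Start: joints at [-1.407, 0.307, 1.506, -0, 1.328, -0.073], TCP at [0.135, -0.559, 0.231] pointing down, gripper open.
Joint ranges: [-3.12, 3.12], [-1.05, 2.28], [0.14, 2.33], [-1.42, 4.57], [0.1, 2.73], [-2.68, 2.68]. Speed limits (rad/s): [2.57, 2.57, 3.14, 3.14, 3.14, 3.14].

## Interface

Orientations are given as a rotation vector (axis times angle).
In Python, from station import manip gives the robot as it stands.
- The arm moves only by the tool carry_out, never from a script. Its argument "targets" is a list that holds one entry, the list of rows, each a list of 5 numbers: the opening in per cent of the stroke, from 0 (shut) to 100 (fully open), then the shift along the tool's x, y, z in mm, then the turn about the tool's z in degrees. In form: [[[fingers, dx, dy, dz, turn], ...]]. A call has 1 to 5 rows; each row shifts and turns the commanded pose from where the row before left it, along the tool's axes as they then stand; what a row does not reach is not made up. A row lasts 1/8 s, in which the tool goes at most 62.5 mm and 10.7 degrees, less where a joint would pass 70% of its speed; a pose out of reach is approached as far as the arm can. A call is refused whole if a number of a shift passes 62.5 or a number of a turn 10.7, either way. A call with a gripper value outside its range is refused whole. The fingers move at their own pace and stop on an object; "grip_force" is the grip in N (left out, the last holds). Time passes only in rows, so rows that do not move let the fingers close. It gives the time, the measured TCP pose, the force, the opening and the grip force at its end, in the units of the state.
- manip.observe(): the state, without advancing time (a new reading comes with each control period).
- manip.get_image(name): name is "side" or "top" or "wrist"; returns a dict with "pixels" (384x512x3 uint8, red, green, blue), "range_z" (384x512 float32, m along the optical axis (not along the pixel's ray), 0 where there is no reading), "fx", "fy", "cx", "cy" (pixels), "origin" and "attitude" of the camera in the world; the wrist camera has in their place "T_tool_cam" (4x4, takes a point from camera to tool coordinates, whose origin is the TCP and whose axes are the flange's). Camera axes: x right, y down, z forward; pixel columns grow to the right and rows downward; lengths in m; the calibration is good to about 2 mm. The wrist camera is an equidistant fisheye: a pixel r from the principal point sees the ray r / f radians off the axis. A picture is of the moment at which its call begins: read the wrist's pose just before it.
- manip.hand_in(): hands the job in; it is judged then, once.
The state is a dict: "time": time; "qpos": joint angles; "qd": joint speeds; "effort": joint torques, N m; "ee_pos": TCP position; "orientation": TCP orientation; "ft_force": force on the tool from outside, world axes, zero at the start; "torque": the same for the moment, N m; "width": finger opening in m; "grip_force": force on a finger pad.
Only numpy, scipy, OpenCV 4.12 (cv2) and the standard library are available. Lean on these libraries where they do the work, as an engineer would, in place of code of your own. Each camera call takes 0.05 s, during which the arm holds its last target. There are 200 camera calls.

## Task

Three cells of the bench's storage bank are packed full and their swing covers sit firm; one is empty and its cover rocks. Find it by pressing on the covers' brass dots with a fingertip, then push that cover open until it stands nearly upright, and leave it so. This is all fingertip work, nothing needs picking up: leave the jar, the tin and the glue bottle standing where they are.

Things in the scene. Friction and masses are not known exactly. Their poses are not given: they have to be found in the camera images.
- bank: low wooden storage bank screwed to the bench, 136 (x) x 374 (y) x 65 mm high, origin under its centre; four cells side by side along its y, 92 mm apart, walls 6 mm, floor 5 mm thick; each cell is covered by a swing cover flush with the rim. Its +x is roughly away from the robot.
- hatch1 (a joint): tilt of cover 1 (1 at the bank's +y end, 4 at its -y end), rad: 0 shut and level (start), 1.4 its stop, nearly upright. Olive plate 120 (bank x) x 83 x 5 mm, 0.1 kg. Opening, its dotted end goes down into the cell and its long far end rises; it turns no other way. The stiff pivot (0.05 N m) keeps it where it is left. Free: tips under 2 to 4 N on the dot, 45 mm of room below. Over a full cell: gives 2 mm at most.
- dot1 (a point): centre of the 16 mm brass dot on cover 1's top face, 17 mm from its robot-side end: where to press; moves with the cover; 65 mm above the bench when shut. Its x points along the cover to the far end; the pivot, along y, lies 28 mm that way and 2.5 mm under the top face.
- edge1 (a point): middle of the top edge of cover 1's far end, 75 mm beyond the pivot, 103 mm from the dot; as the cover opens it rises and moves back over the pivot.
- hatch2 (a joint): tilt of cover 2 (1 at the bank's +y end, 4 at its -y end), rad: 0 shut and level (start), 1.4 its stop, nearly upright. Olive plate 120 (bank x) x 83 x 5 mm, 0.1 kg. Opening, its dotted end goes down into the cell and its long far end rises; it turns no other way. The stiff pivot (0.05 N m) keeps it where it is left. Free: tips under 2 to 4 N on the dot, 45 mm of room below. Over a full cell: gives 2 mm at most.
- dot2 (a point): centre of the 16 mm brass dot on cover 2's top face, 17 mm from its robot-side end: where to press; moves with the cover; 65 mm above the bench when shut. Its x points along the cover to the far end; the pivot, along y, lies 28 mm that way and 2.5 mm under the top face.
- edge2 (a point): middle of the top edge of cover 2's far end, 75 mm beyond the pivot, 103 mm from the dot; as the cover opens it rises and moves back over the pivot.
- hatch3 (a joint): tilt of cover 3 (1 at the bank's +y end, 4 at its -y end), rad: 0 shut and level (start), 1.4 its stop, nearly upright. Olive plate 120 (bank x) x 83 x 5 mm, 0.1 kg. Opening, its dotted end goes down into the cell and its long far end rises; it turns no other way. The stiff pivot (0.05 N m) keeps it where it is left. Free: tips under 2 to 4 N on the dot, 45 mm of room below. Over a full cell: gives 2 mm at most.
- dot3 (a point): centre of the 16 mm brass dot on cover 3's top face, 17 mm from its robot-side end: where to press; moves with the cover; 65 mm above the bench when shut. Its x points along the cover to the far end; the pivot, along y, lies 28 mm that way and 2.5 mm under the top face.
- edge3 (a point): middle of the top edge of cover 3's far end, 75 mm beyond the pivot, 103 mm from the dot; as the cover opens it rises and moves back over the pivot.
- hatch4 (a joint): tilt of cover 4 (1 at the bank's +y end, 4 at its -y end), rad: 0 shut and level (start), 1.4 its stop, nearly upright. Olive plate 120 (bank x) x 83 x 5 mm, 0.1 kg. Opening, its dotted end goes down into the cell and its long far end rises; it turns no other way. The stiff pivot (0.05 N m) keeps it where it is left. Free: tips under 2 to 4 N on the dot, 45 mm of room below. Over a full cell: gives 2 mm at most.
- dot4 (a point): centre of the 16 mm brass dot on cover 4's top face, 17 mm from its robot-side end: where to press; moves with the cover; 65 mm above the bench when shut. Its x points along the cover to the far end; the pivot, along y, lies 28 mm that way and 2.5 mm under the top face.
- edge4 (a point): middle of the top edge of cover 4's far end, 75 mm beyond the pivot, 103 mm from the dot; as the cover opens it rises and moves back over the pivot.
- jar: bystander: glass jar with red lid, 64 mm diameter, 105 mm high, standing; origin under its centre
- tin: bystander: round tin with blue lid, 70 mm diameter, 44 mm high, standing; origin under its centre
- glue: bystander: white bottle with black cap, 38 mm diameter, 85 mm high, standing; origin under its centre

How it is judged:
By the outcome, as a careful person would: the job done as asked, in the order asked, and still so for the second after the job is handed in, with the robot touching nothing.
It also fails if it takes over 51 s, if anything falls off the work surface, if the arm or the gripper's body presses on something with over 40 N, if the wrist force passes 120 N, or if a joint passes its speed limit or range.

## Working session

There is one attempt and no reset: what is moved stays moved. The work goes in short steps, Python scripts to look and compute and a tool call to move; the robot and the scene stay as the last step left them, time stands still between calls to the robot, and variables do not carry over. Pictures are saved under pics/ and viewed, at most 10 in all, crops included, and the job is handed in when it is done.

Besides the shell and the picture viewer there is one more tool, called after "Emit:" in YAML: its name, and indented under it one key for each argument. carry_out: Moves the arm, as the interface text tells. Its arguments: {"type":"object","properties":{"targets":{"type":"array","items":{"type":"array","items":{"type":"array","items":{"type":"number"}}}},"grip_force":{"type":"number"}},"required":["targets"]}

```bash
mkdir -p pics
cat > h.py <<'E'
from station import manip
import numpy as np, cv2
from scipy.spatial.transform import Rotation as R
def att(a):
    a=np.array(a,float)
    if a.shape==(3,3): return a
    return R.from_rotvec(a).as_matrix() if a.size==3 else R.from_quat(a).as_matrix()
def ray(im,u,v):
    return att(im["attitude"])@np.array([(u-im["cx"])/im["fx"],(v-im["cy"])/im["fy"],1.])
def onz(im,u,v,z):
    d=ray(im,u,v);o=np.array(im["origin"]);return o+d*(z-o[2])/d[2]
def depthpt(im,u,v):
    return np.array(im["origin"])+ray(im,u,v)*im["range_z"][int(v),int(u)]
E
python3 - <<'E'
from h import *
for n in("top","side"):
    im=manip.get_image(n); cv2.imwrite(f"pics/{n}0.png",im["pixels"][:,:,::-1])
    print(n,im["origin"],im["attitude"],im["fx"])
    hsv=cv2.cvtColor(im["pixels"],cv2.COLOR_RGB2HSV)
s=manip.observe();print(s)
E
```

```text
top [0.50940267 0.01615937 1.06863401] [-2.19353598  2.14989302 -0.12840794] 394.20665757698475
side [0.27229503 0.87295639 0.82669752] [-0.5285632  2.6475673 -1.2855413] 445.75737460639294
{'time': 0.1, 'qpos': array([-1.40749452e+00,  3.07472780e-01,  1.50755188e+00, -3.72561533e-05,
        1.32841093e+00, -7.35372980e-02]), 'qd': array([ 0.00223231, -0.00247106, -0.00115087,  0.00026716,  0.00011927,
        0.00130564]), 'effort': array([ 1.15057433e-04, -4.58526778e+01, -2.52607763e+01, -4.24472796e-05,
        5.60531262e-03, -9.16079500e-06]), 'ee_pos': array([ 0.13475126, -0.55833206,  0.23048428]), 'orientation': array([-3.11776256e+00, -3.70953778e-01,  1.86516534e-04]), 'ft_force': array([-0.36213489, -0.92431482,  0.35760781]), 'torque': array([-0.00110175,  0.01954696, -0.02566081]), 'grip_force': 0.0, 'width': 0.08537575459431515}
```

View pics/top0.png

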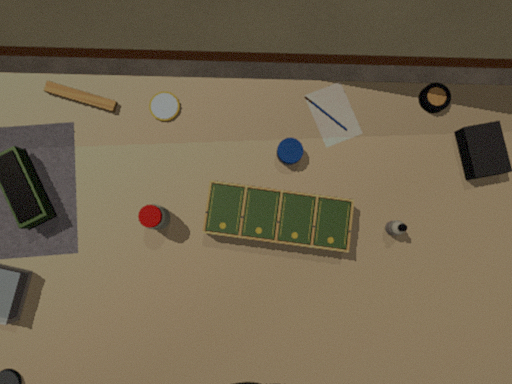

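View pics/side0.png

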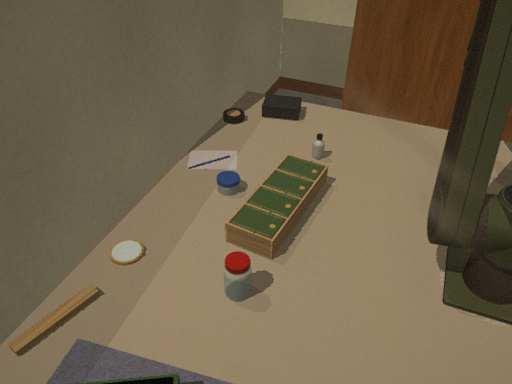

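The top view shows the bank with dots near (222,226), (259,231), (294,236) and (330,240). The jar is at (151,216), the tin at (290,151) and the glue at (398,228).

Run:
```python
from h import *
P={}
for n,rg in(("top",(200,170,360,260)),("side",(225,150,335,250))):
    im=manip.get_image(n)
    hsv=cv2.cvtColor(im["pixels"],cv2.COLOR_RGB2HSV)
    m=cv2.inRange(hsv,(18,130,110),(35,255,255)); x0,y0,x1,y1=rg
    k=np.zeros_like(m);k[y0:y1,x0:x1]=m[y0:y1,x0:x1]
    c,l,st,ce=cv2.connectedComponentsWithStats(k)
    for i in range(1,c):
        if 12<st[i,4]<150: print(n,ce[i].round(1),st[i,4],onz(im,*ce[i],.065).round(4), depthpt(im,*ce[i].round()).round(4))
    if n=="top":
        g=cv2.inRange(hsv,(36,60,30),(80,255,255));k=np.zeros_like(g);k[y0:y1,x0:x1]=g[y0:y1,x0:x1]
        c,l,st,ce=cv2.connectedComponentsWithStats(k)
        for i in range(1,c):
            if st[i,4]>300:
                r=cv2.minAreaRect(np.argwhere(l==i)[:,::-1].astype(np.float32)); print("cover",onz(im,*r[0],.065).round(4),r)
```

```text
top [222.3 225.3] 31 [0.5331 0.0768 0.065 ] [0.5338 0.0776 0.0642]
top [258.2 230. ] 35 [ 0.523  -0.0145  0.065 ] [ 0.5229 -0.014   0.0668]
top [294.2 234.9] 34 [ 0.5124 -0.106   0.065 ] [ 0.5121 -0.1058  0.0627]
top [330.4 239.5] 31 [ 0.5025 -0.198   0.065 ] [ 0.5013 -0.1965  0.067 ]
cover [0.576  0.0723 0.065 ] ((224.4974822998047, 208.4185791015625), (32.00638198852539, 46.44272994995117), 7.696051120758057)
cover [ 0.5657 -0.0194  0.065 ] ((260.39202880859375, 213.2118682861328), (31.54493522644043, 46.517574310302734), 7.352379322052002)
cover [ 0.5554 -0.111   0.065 ] ((296.26519775390625, 217.9720458984375), (32.01205062866211, 46.930511474609375), 6.788974285125732)
cover [ 0.5444 -0.2023  0.065 ] ((332.07208251953125, 223.0087890625), (31.76466941833496, 47.211212158203125), 6.952957630157471)
side [313.9 171.1] 14 [ 0.5007 -0.1949  0.065 ] [ 0.5015 -0.2003  0.0615]
side [301.4 187.4] 17 [ 0.5108 -0.1041  0.065 ] [ 0.513  -0.1077  0.0632]
side [287.5 205.5] 20 [ 0.5213 -0.0131  0.065 ] [ 0.5195 -0.0122  0.0645]
side [271.9 225.7] 24 [0.5319 0.0781 0.065 ] [0.5323 0.0761 0.0621]
```

Emit:
carry_out:
  targets:
    - [[0, 49, -30, 0, 0], [0, 49, -30, 0, 0], [0, 49, -30, 0, 0], [0, 49, -30, 0, 10], [0, 0, 0, 0, 10]]

```text
time: 0.82
ee_pos: [0.298, -0.3945, 0.2312]
orientation: [-3.135, 0.167, -0.001]
ft_force: [-0.6, -0.5, 0.7]
width: -0.0004
grip_force: 0.0
```

```bash
cat > go.py <<'E'
from h import *
import sys
# targets in bank frame: dot k, along bank x offset mm, z mm
D={1:(.5325,.0775),2:(.5222,-.0138),3:(.5116,-.105),4:(.5016,-.1965)}
k,ox,z=int(sys.argv[1]),float(sys.argv[2])/1e3,float(sys.argv[3])/1e3
s=manip.observe();p=s["ee_pos"];A=R.from_rotvec(s["orientation"]).as_matrix()
X=np.array([.9939,-.1106])
t=np.array([*(np.array(D[k])+ox*X),z])
print("t",s["time"],"pos",p.round(4),"f",s["ft_force"].round(2),"yaw",np.degrees(np.arctan2(A[1,0],A[0,0])).round(2),"w",s["width"])
print("tool shift mm",(A.T@(t-p)*1e3).round(1),"turn",np.degrees(np.arctan2(A[1,0],A[0,0])).round(2)+6.35)
E
python3 go.py 4 0 80
```

```text
t 0.825 pos [ 0.298  -0.3945  0.2312] f [-0.59 -0.5   0.72] yaw -6.11 w -0.00042650496837915987
tool shift mm [ 181.3 -218.2  151.7] turn 0.23999999999999932
```

Emit:
carry_out:
  targets:
    - [[0, 36, -43, 0, 0], [0, 36, -43, 0, 0], [0, 36, -43, 25, 0], [0, 36, -43, 40, 0], [0, 36, -43, 40, 0]]

```text
time: 1.45
ee_pos: [0.4916, -0.2092, 0.1331]
orientation: [3.136, -0.166, 0.002]
ft_force: [0.1, -1.2, -0.2]
width: 0.0004
grip_force: 0.0
```

Emit:
carry_out:
  targets:
    - [[0, 0, 0, 30, 0], [0, 0, 0, 0, 0]]

```text
time: 1.7
ee_pos: [0.4884, -0.2086, 0.1014]
orientation: [-3.135, 0.164, 0.009]
ft_force: [0.1, 0.4, 0.3]
width: -0.0003
grip_force: 0.0
```

```bash
python3 go.py 4 0 70
```

```text
t 1.7 pos [ 0.4884 -0.2086  0.1014] f [0.09 0.36 0.32] yaw -5.98 w -0.0003075273816851015
tool shift mm [ 12.1 -13.3  31.3] turn 0.3699999999999992
```

Emit:
carry_out:
  targets:
    - [[0, 12, -13, 15, 0], [0, 0, 0, 13, 0], [0, 0, 0, 0, 0]]

```text
time: 2.08
ee_pos: [0.5027, -0.1985, 0.075]
orientation: [-3.137, 0.167, 0.003]
ft_force: [0.2, -0.2, 0.2]
width: -0.0001
grip_force: 0.0
```

Emit:
carry_out:
  targets:
    - [[0, 0, 0, 3, 0], [0, 0, 0, 3, 0], [0, 0, 0, 1, 0], [0, 0, 0, 1, 0], [0, 0, 0, 0, 0]]

```text
time: 2.7
ee_pos: [0.5034, -0.1987, 0.0677]
orientation: [-3.137, 0.166, -0.0]
ft_force: [-0.4, -0.1, 0.1]
width: 0.0003
grip_force: 0.0
```

```bash
python3 go.py 4 0 65
```

```text
t 2.7 pos [ 0.5034 -0.1987  0.0677] f [-0.44 -0.07  0.06] yaw -6.08 w 0.0002505203516204231
tool shift mm [-2.1 -2.   2.7] turn 0.2699999999999996
```

Emit:
carry_out:
  targets:
    - [[0, -2, -2, 1, 0], [0, 0, 0, 1, 0], [0, 0, 0, 1, 0], [0, 0, 0, 1, 0], [0, 0, 0, 0, 0]]

```text
time: 3.32
ee_pos: [0.5016, -0.1964, 0.0644]
orientation: [-3.137, 0.166, -0.0]
ft_force: [-0.9, 1.3, 7.3]
width: 0.0001
grip_force: 3.6
```

Emit:
carry_out:
  targets:
    - [[0, 0, 0, 1, 0], [0, 0, 0, 1, 0], [0, 0, 0, 1, 0], [0, 0, 0, 0, 0]]

```text
time: 3.82
ee_pos: [0.5016, -0.1964, 0.0642]
orientation: [3.137, -0.166, 0.002]
ft_force: [-7.1, 3.1, 28.1]
width: -0.0003
grip_force: 14.4
```

Emit:
carry_out:
  targets:
    - [[0, 0, 0, -15, 0], [0, 0, -46, 0, 0], [0, 0, -46, 0, 0], [0, 0, 0, 2, 0], [0, 0, 0, 0, 0]]

```text
time: 4.45
ee_pos: [0.5116, -0.1052, 0.0736]
orientation: [3.137, -0.165, 0.0]
ft_force: [0.6, 0.1, 0.4]
width: -0.0004
grip_force: 0.0
```

```bash
python3 go.py 3 0 65
```

```text
t 4.45 pos [ 0.5116 -0.1052  0.0736] f [0.59 0.14 0.39] yaw -6.01 w -0.00035014122015626295
tool shift mm [-0.1 -0.2  8.6] turn 0.33999999999999986
```

Emit:
carry_out:
  targets:
    - [[0, 0, 0, 7, 0], [0, 0, 0, 2, 0], [0, 0, 0, 2, 0], [0, 0, 0, 1, 0], [0, 0, 0, 0, 0]]

```text
time: 5.08
ee_pos: [0.5113, -0.106, 0.0643]
orientation: [3.136, -0.168, 0.002]
ft_force: [-5.8, 0.4, 22.7]
width: -0.0
grip_force: 11.8
```

Cover 3 is firm as well, so cover 2 is next.

Emit:
carry_out:
  targets:
    - [[0, 0, 0, -12, 0], [0, 0, -46, 0, 0], [0, 0, -46, 0, 0], [0, 0, 0, 0, 0], [0, 0, 0, 0, 0]]

```text
time: 5.7
ee_pos: [0.5212, -0.014, 0.0736]
orientation: [3.137, -0.166, -0.0]
ft_force: [0.2, 0.0, 0.9]
width: -0.0004
grip_force: 0.0
```

Emit:
carry_out:
  targets:
    - [[0, 0, 0, 7, 0], [0, 0, 0, 2, 0], [0, 0, 0, 2, 0], [0, 0, 0, 1, 0], [0, 0, 0, 0, 0]]

```text
time: 6.32
ee_pos: [0.5209, -0.0146, 0.0642]
orientation: [3.136, -0.168, 0.001]
ft_force: [-7.1, -0.6, 23.5]
width: -0.0004
grip_force: 11.9
```

Emit:
carry_out:
  targets:
    - [[0, 0, 0, -12, 0], [0, 0, -46, 0, 0], [0, 0, -46, 0, 0], [0, 0, 0, 0, 0], [0, 0, 0, 0, 0]]

```text
time: 6.95
ee_pos: [0.5306, 0.0775, 0.0735]
orientation: [3.137, -0.166, -0.001]
ft_force: [0.2, -0.0, -0.0]
width: -0.0002
grip_force: 0.0
```

Emit:
carry_out:
  targets:
    - [[0, 0, 0, 7, 0], [0, 0, 0, 2, 0], [0, 0, 0, 2, 0], [0, 0, 0, 1, 0], [0, 0, 0, 0, 0]]

```text
time: 7.58
ee_pos: [0.5308, 0.0778, 0.0616]
orientation: [-3.137, 0.167, 0.0]
ft_force: [0.3, -0.4, 0.9]
width: -0.0004
grip_force: 0.6
```

```bash
python3 go.py 1 0 50
```

```text
t 7.575 pos [0.5308 0.0778 0.0616] f [ 0.31 -0.44  0.86] yaw -6.09 w -0.0004057710705021059
tool shift mm [ 1.7  0.1 11.6] turn 0.2599999999999998
```

Cover 1 gives under 1 N. I'll push its dot end down into the cell.

Emit:
carry_out:
  targets:
    - [[0, 0, 0, 4, 0], [0, 0, 0, 4, 0], [0, 0, 0, 4, 0], [0, 0, 0, 0, 0]]

```text
time: 8.07
ee_pos: [0.5304, 0.0783, 0.0491]
orientation: [-3.137, 0.167, 0.002]
ft_force: [0.2, 0.5, -0.3]
width: -0.0006
grip_force: 0.0
```

Emit:
carry_out:
  targets:
    - [[0, 0, 0, 4, 0], [0, 0, 0, 4, 0], [0, 0, 0, 4, 0], [0, 0, 0, 0, 0]]

```text
time: 8.57
ee_pos: [0.5303, 0.078, 0.0371]
orientation: [3.137, -0.166, -0.002]
ft_force: [-0.5, -0.6, -0.2]
width: 0.0
grip_force: 0.0
```

Run:
```python
from h import *
im=manip.get_image("side"); cv2.imwrite("pics/s1.png",cv2.resize(im["pixels"][120:300,180:400,::-1],None,fx=3,fy=3))
```

```text
(no output)
```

View pics/s1.png

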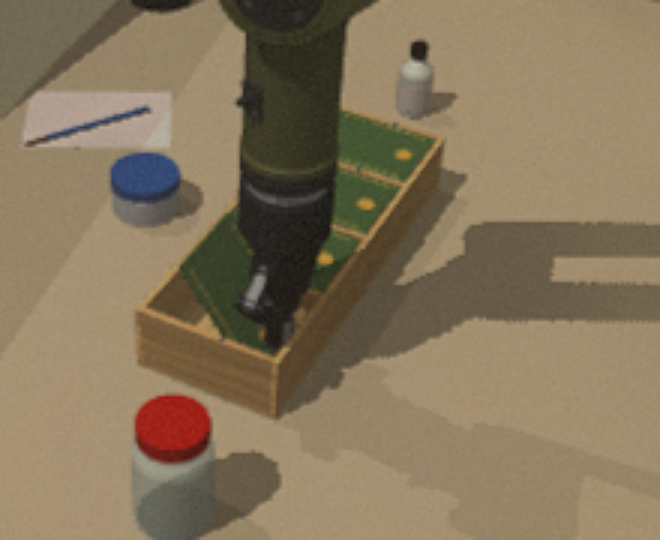

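Cover 1 is open about halfway, with its far edge near (185,265) in the crop. I'll rise, go round to the far side, and push the raised end back.

Emit:
carry_out:
  targets:
    - [[0, 0, 0, -35, 0], [0, 0, 0, -45, 0], [0, 0, 0, -45, 0], [0, 20, 0, -35, 0], [0, 40, 0, 0, 0]]

```text
time: 9.25
ee_pos: [0.5921, 0.0719, 0.2019]
orientation: [-3.136, 0.166, -0.01]
ft_force: [0.6, -0.2, -0.7]
width: -0.0001
grip_force: 0.0
```

Emit:
carry_out:
  targets:
    - [[0, 40, 0, 0, 0], [0, 25, 0, 0, 0], [0, 0, 0, 0, 0]]

```text
time: 9.62
ee_pos: [0.6567, 0.0644, 0.197]
orientation: [3.137, -0.167, 0.0]
ft_force: [0.4, 0.6, -0.4]
width: -0.0001
grip_force: 0.0
```

```bash
python3 - <<'E'
from h import *
im=manip.get_image("side"); cv2.imwrite("pics/s2.png",cv2.resize(im["pixels"][120:300,180:400,::-1],None,fx=3,fy=3))
E
python3 go.py 1 120 105
```

```text
t 9.675 pos [0.655  0.0646 0.1969] f [-0.39  0.18 -0.49] yaw -6.1 w 0.00011264726207048006
tool shift mm [-3.1  0.7 91.9] turn 0.25
```

View pics/s2.png

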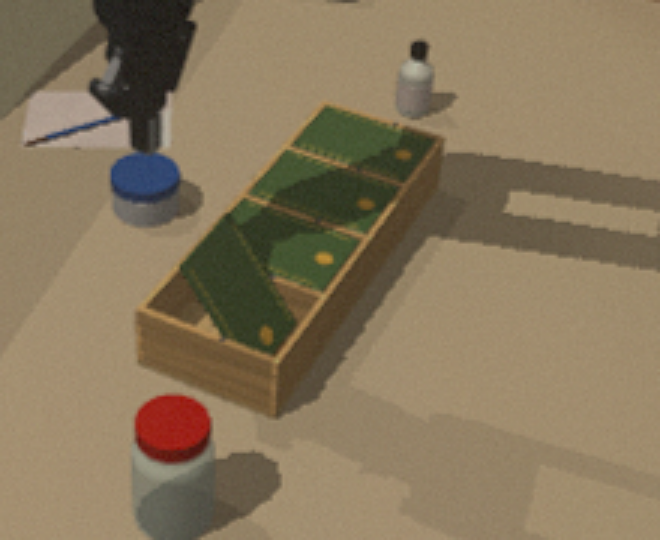

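Emit:
carry_out:
  targets:
    - [[0, 0, 0, 35, 0], [0, 0, 0, 40, 0], [0, 0, 0, 30, 0], [0, 0, 0, 0, 0]]

```text
time: 10.18
ee_pos: [0.6512, 0.0648, 0.0901]
orientation: [3.137, -0.166, -0.012]
ft_force: [0.0, 0.4, 0.7]
width: 0.0003
grip_force: 0.0
```

Emit:
carry_out:
  targets:
    - [[0, -10, 0, 0, 0], [0, -10, 0, 0, 0], [0, -8, 0, 0, 0], [0, -8, 0, -2, 0], [0, 0, 0, 0, 0]]

```text
time: 10.8
ee_pos: [0.6188, 0.0687, 0.0953]
orientation: [-3.137, 0.166, -0.001]
ft_force: [0.1, -0.0, -0.3]
width: -0.0001
grip_force: 0.0
```

Emit:
carry_out:
  targets:
    - [[0, -8, 0, -3, 0], [0, -8, 0, -3, 0], [0, -5, 0, -3, 0], [0, 0, 0, 0, 0]]

```text
time: 11.3
ee_pos: [0.5975, 0.0709, 0.1038]
orientation: [3.137, -0.166, -0.002]
ft_force: [0.3, 0.3, 1.0]
width: -0.0001
grip_force: 0.0
```

```bash
python3 go.py 1 52 105
```

```text
t 11.3 pos [0.5975 0.0709 0.1038] f [0.32 0.33 1.  ] yaw -6.07 w -8.236619436628792e-05
tool shift mm [-13.4   0.5  -1.2] turn 0.27999999999999936
```

Emit:
carry_out:
  targets:
    - [[0, -5, 0, 0, 0], [0, -4, 0, 0, 0], [0, -2, 0, 0, 0], [0, 0, 0, 0, 0]]

```text
time: 11.8
ee_pos: [0.5871, 0.072, 0.1036]
orientation: [3.137, -0.166, -0.001]
ft_force: [0.4, 0.0, -0.1]
width: 0.0001
grip_force: 0.0
```

Emit:
carry_out:
  targets:
    - [[0, -1, 0, 0, 0], [0, -1, 0, 0, 0], [0, 0, 0, 0, 0]]

```text
time: 12.18
ee_pos: [0.5862, 0.0721, 0.1038]
orientation: [3.137, -0.167, 0.002]
ft_force: [1.9, 0.1, -1.3]
width: 0.0001
grip_force: 1.3
```

```bash
python3 - <<'E'
from h import *
im=manip.get_image("side"); cv2.imwrite("pics/s3.png",cv2.resize(im["pixels"][120:300,180:400,::-1],None,fx=3,fy=3))
E
python3 go.py 1 52 105
```

```text
t 12.225 pos [0.5862 0.0721 0.1038] f [ 1.77 -0.69 -1.26] yaw -6.08 w -4.457186779162111e-05
tool shift mm [-2.   0.6 -1.2] turn 0.2699999999999996
```

View pics/s3.png

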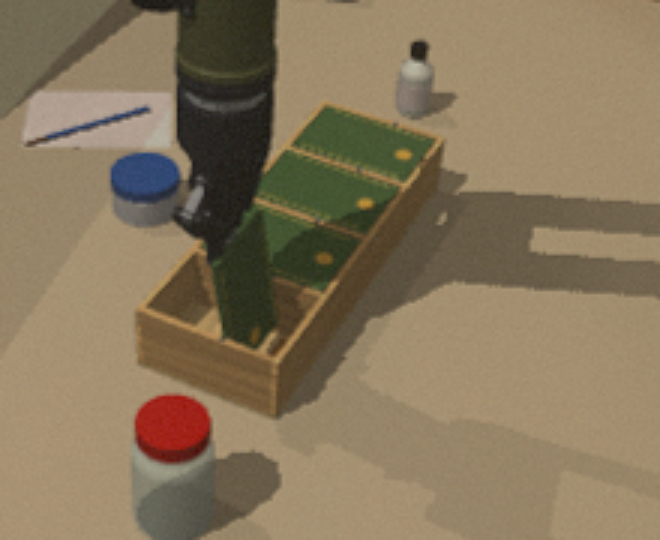

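The cover, at crop (245,280), is close to upright with the tip behind it. I'll push gently to the stop.

Emit:
carry_out:
  targets:
    - [[0, -1, 0, 0, 0], [0, -1, 0, 0, 0], [0, 0, 0, 0, 0]]

```text
time: 12.6
ee_pos: [0.5861, 0.0721, 0.104]
orientation: [3.137, -0.166, 0.007]
ft_force: [6.7, -1.8, -3.4]
width: 0.0003
grip_force: 3.5
```

Emit:
carry_out:
  targets:
    - [[0, -1, 0, 0, 0], [0, -1, 0, 0, 0], [0, 0, 0, 0, 0]]

```text
time: 12.98
ee_pos: [0.586, 0.0721, 0.1041]
orientation: [3.137, -0.166, 0.013]
ft_force: [10.2, -2.1, -7.1]
width: 0.0001
grip_force: 5.3
```

The cover is at its stop: the force rises with no travel. I'll back away and retreat.

Emit:
carry_out:
  targets:
    - [[0, 8, 0, 0, 0], [0, 25, 0, 0, 0], [0, 40, 0, 0, 0], [0, 0, 0, -50, 0], [0, 0, 0, -60, 0]]

```text
time: 13.6
ee_pos: [0.6522, 0.0649, 0.2118]
orientation: [3.137, -0.167, -0.014]
ft_force: [0.6, -0.0, -0.3]
width: -0.0003
grip_force: 0.0
```

Emit:
carry_out:
  targets:
    - [[0, 0, 0, -40, 0], [0, 0, 0, 0, 0], [0, 0, 0, 0, 0]]

```text
time: 13.98
ee_pos: [0.6527, 0.065, 0.2528]
orientation: [3.137, -0.166, -0.005]
ft_force: [0.9, -0.3, -0.3]
width: -0.0002
grip_force: 0.0
```

Run:
```python
from h import *
im=manip.get_image("side"); cv2.imwrite("pics/s4.png",cv2.resize(im["pixels"][120:300,180:400,::-1],None,fx=3,fy=3))
g=cv2.inRange(cv2.cvtColor(im["pixels"],cv2.COLOR_RGB2HSV),(36,60,20),(80,255,255))
for v in range(185,236,6):
    us=[u for u in range(245,275,4) if g[v,u]]
    for u in us[:1]+us[-1:]: print(v,u,depthpt(im,u,v).round(3))
```

```text
185 273 [ 0.588 -0.082  0.065]
185 273 [ 0.588 -0.082  0.065]
191 257 [ 0.621 -0.042  0.063]
191 269 [ 0.589 -0.053  0.064]
197 253 [ 0.619 -0.008  0.067]
197 273 [ 0.57  -0.034  0.063]
203 257 [0.57  0.088 0.135]
203 273 [ 0.561 -0.008  0.065]
209 265 [0.56  0.056 0.093]
209 273 [0.552 0.015 0.064]
215 265 [0.558 0.061 0.079]
215 269 [0.553 0.043 0.065]
221 253 [0.57  0.114 0.097]
221 269 [0.55  0.048 0.05 ]
227 257 [0.562 0.106 0.073]
227 265 [0.553 0.07  0.046]
```

View pics/s4.png

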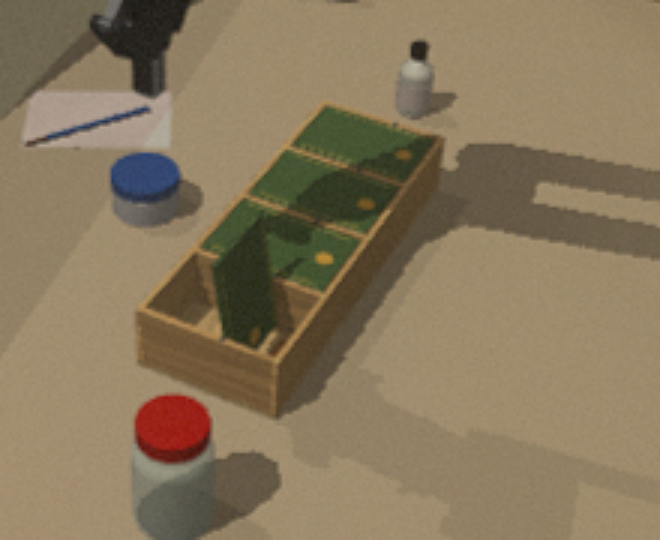

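Cover 1 stands nearly upright, with its top near z 0.135 at crop (240,245). The other covers are shut, and the jar, tin and glue bottle are where they were.

```bash
python3 -c "
from station import manip
print(manip.hand_in())"
```

```text
the job is handed in; nothing more can be done
None
```

Cover 1 (the +y end) was the empty cell: covers 2–4 stayed firm under 22–28 N; I pushed cover 1 to its stop, nearly upright, left everything else in place, and handed in at about 14 s.

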